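Switch on the microscope lamp igniter under its guard

TASK

Switch on the lamp igniter, the cream box with the guarded switch on top: push its hinged guard up, flip the toggle beneath fully over towards the guard's hinge while the guard is held up, then back out so that the guard drops shut over it. Nothing is to be picked up: leave the box where it stands and do not disturb the other things on the bench.

Things in the scene. Friction and masses are not known exactly. Their poses are not given: they have to be found in the camera images.
- igniter: Lamp igniter: cream box loose on rubber feet, 2.6 kg, 170 (x) by 130 (y) by 50 mm high; slides if pushed with over about 15 N. Origin: centre of its underside; z up; -x is its front (dark display), turned roughly to the robot (yaw within 0.45 rad). The toggle stands at the middle of the flat top panel, covered by the guard, whose lower edge is about 23 mm above the panel.
- guard (a joint): Guard angle, rad: 0 shut, grows as its front rises and swings to +x, stop 1.3. A clear cover like an upturned box without bottom or back, 75 mm long (x), 70 wide, 3 mm walls, outside top 134 mm above the bench, black lip across its front, black hinge ears. 50 g, weak spring: falls shut from any angle. Lift the lip from below with a fingertip; pushing level on the shut lip or front jams it.
- guard_lip (a point): Middle of the front edge of the lip, a 3 mm plate 66 mm wide (y) at the foot of the guard's front wall (moves with the guard). Shut: (-55, 0, 78) mm in the box's frame; the lip slopes down a little to the wall's foot at (-45, 0, 74). Below it is free space down to the panel at 50 mm. Lifting takes under 1 N.
- guard_hinge (a point): Middle of the guard's hinge axis, which runs along the box's y; (30, 0, 75) mm in the box's frame. It is held by two steel posts 16 (x) by 8 (y) mm at y = +-41 mm, rising from the panel to 82 mm above the bench. In front of them only the toggle stands on the panel.
- toggle (a joint): Toggle angle, rad: 0 = off (starts 0 to 0.06), leaning 0.225 rad to the box's front (-x); 0.45 = on, leaning as far towards the hinge (+x). Black bat 8 mm thick (x), 18 wide (y), 68 long from its pivot at (-5, 0, 54) mm in the box's frame. Stiff: about 2 N at its tip; stays where it is left, so push it right over to its stop. Guard and toggle never touch.
- toggle_tip (a point): Top end of the toggle bat, on its middle line (moves with it); at 0: (-20, 0, 120) mm, at 0.45: (10, 0, 120) mm in the box's frame.
- joystick: Bystander: loose cream joystick console 160 by 120 by 38 mm with an upright joystick (to 111 mm) at its +x half; origin at the centre of its underside. It and the igniter may stand on either side.
- objective: Bystander: aluminium objective lens, 27 mm wide, 32 mm tall, upright on the igniter's top panel behind the hinge at about (67, 45) mm of the box; origin at its underside.
- vial: Bystander: glass jar 28 mm wide, 55 mm tall, on the bench beside the igniter, about 90 mm from its middle on its +y side; origin at its underside.
- dish: Bystander: clear open dish 60 mm wide, 14 mm tall, on the bench near the middle, in front; origin at its underside.
- tipbox: Bystander: grey pipette-tip box 85 by 60 by 50 mm, on the bench near the middle, at the back; origin at its underside.
- eyepiece: Bystander: black and aluminium eyepiece 40 mm wide, 52 mm tall, on the right; origin at its underside.
- bottle: Bystander: amber bottle 48 mm wide, 110 mm tall, on the left; origin at its underside.
There are look-alikes about, which are no part of the job. What is shaped like the igniter but blue is not meant.

How it is judged (in metres and radians):
On the way, in this order (a step that is already met when the one before it is completed fails the run):
1. the guard is raised at least 0.35 rad while the toggle is still off (value of joint guard above 0.35 rad and value of joint toggle below 0.15 rad), for 0.05 s.
2. the toggle is flipped over to on while the guard is still raised (value of joint toggle above 0.36 rad and value of joint guard above 0.3 rad), for 0.05 s.
At the end, for the whole second after the job is handed in: The toggle is on (over 0.36 rad of 0.45) and the guard is shut (under 0.05 rad); the igniter stands level and at rest within 30 mm of where it stood, the other things within 25 mm (value of joint guard below 0.05 rad and value of joint toggle above 0.36 rad and linear speed of igniter below 0.01 m/s and angle between igniter's own z axis and vertical below 0.03 rad and distance of igniter from where it was at the start of the episode below 0.03 m and distance of each of objective, vial, dish, tipbox, eyepiece, bottle, joystick from where it was at the start of the episode below 0.025 m); the robot touches nothing.
It fails at once if the igniter box is shoved more than 30 mm or lifted or tipped (distance of igniter from where it was at the start of the episode above 0.03 m or height (world z) of igniter above 0.01 m or angle between igniter's own z axis and vertical above 0.1 rad).
It fails at once if another thing on the bench is lifted, carried or pushed more than 25 mm (distance of any of objective, vial, dish, tipbox, eyepiece, bottle, joystick from where it was at the start of the episode above 0.025 m).
It fails at once if another thing on the bench is knocked over (angle between any of objective, vial, dish, tipbox, eyepiece, bottle, joystick's own z axis and vertical above 0.5 rad).
It also fails if it takes over 32 s, if anything falls off the work surface, if the arm or the gripper's body presses on something with over 40 N, if the wrist force passes 120 N, or if a joint passes its speed limit or range.

ROBOT

A 6-joint arm with a two-finger parallel gripper is mounted at the origin on the work surface. World frame = base frame: x ahead of the robot, y to its left, z up, the work surface at z = 0. Lengths are in mm, angles in rad, forces in N, time in s.
With the tool pointing down it reaches from about 300 to 775 mm from the base axis. Payload 14.6 kg.
Tool frame: the origin (TCP) lies midway between the tips of the shut fingers; the grasp point (between the pads) lies 19 mm behind it (grip_depth is the distance from the TCP to the grasp point, in mm); z points along the fingers, y is the direction in which the jaws open and shut (so a half turn about z gives the same grasp; the last joint's range is limited). The gripper opens to 94 mm and grips with 3 to 60 N. Pads are 16 mm wide; open, the fingers measure 119 mm over their backs; the gripper's body (75 mm by 177 mm) begins 78 mm behind the grasp point.
Start: joints at [-1.218, 0.3, 1.521, -0, 1.321, -0.067], TCP at [224.16, -502.237, 205.446] pointing down, gripper open.
Joint ranges: [-3.03, 3.03], [-0.79, 2.21], [0.23, 2.52], [-1.04, 4.18], [0, 3.07], [-2.55, 2.55]. Speed limits (rad/s): [2.22, 2.22, 2.57, 3.14, 3.14, 3.14].

INTERFACE

Orientations are given as [roll, pitch, yaw] about the fixed x, y, z axes, in that order (R = Rz(yaw) Ry(pitch) Rx(roll)).
In Python, from cell import read_state, camera, camera_info, sign_off, grip_depth gives the robot as it stands.
- The arm moves only by the tool drive_tool, never from a script. Its argument "motion" is one flat list of numbers, 4 for each row, row after row: the shift along the tool's x, y, z in mm, then the turn about the tool's z in rad. A call has 1 to 8 rows; each row shifts and turns the pose as measured when the row begins, along the tool's axes as they then stand; what a row does not reach is not made up. A row lasts 1/12 s, in which the tool goes at most 41.7 mm and 7.16 degrees, less where a joint would pass 70% of its speed; a pose out of reach is approached as far as the arm can. A call is refused whole if a number of a shift passes 41.7 or a number of a turn 0.125, either way. A call with a gripper value outside its range is refused whole. "jaw" is the closure, from 0 (fully open) to 1 (shut), set as the call begins (left out, the last holds). The fingers move at their own pace and stop on an object; "grip_force" is the grip in N (left out, the last holds). Time passes only in rows, so rows that do not move let the fingers close. It gives the time, the measured TCP pose, the force and the opening at its end, in the units of the state.
- read_state(): the state, without advancing time (a new reading comes with each control period).
- camera(name): name is "scene" or "top"; returns the picture (400x640x3 uint8, red, green, blue); there is no depth.
- camera_info(name): a dict with "fovy" (degrees; the focal length in pixels is half the picture's height over the tangent of half this angle, whatever the lens; pixels are square), "cx", "cy" (the principal point, pixels), "camera_from_world" (4x4, takes a point from world to camera coordinates). Camera axes: x right, y up, looking along -z (the intrinsics and any distortion apply to the point x, -y, -z); pixel columns grow to the right and rows downward; lengths in mm; the calibration is good to about 2 mm. A picture is of the moment at which its call begins. camera_info takes no time and is no camera call.
- sign_off(): hands the job in, once; it reports no verdict.
The state is a dict: "clock": time; "joints": joint angles; "qd": joint speeds; "effort": joint torques, N m; "eef_pos": TCP position; "eef_rot": TCP orientation; "wrist_force": force on the tool from outside, world axes, zero at the start; "moment": the same for the moment, N m; "finger_gap": finger opening in mm.
Only numpy, scipy, OpenCV 4.12 (cv2) and the standard library are available. Lean on these libraries where they do the work, as an engineer would, in place of code of your own. Each camera call takes 0.05 s, during which the arm holds its last target. There are 200 camera calls.

## Working session

There is one attempt and no reset: what is moved stays moved. The work goes in short steps, Python scripts to look and compute and a tool call to move; the robot and the scene stay as the last step left them, time stands still between calls to the robot, and variables do not carry over. Pictures are saved under pics/ and viewed, on a budget of 10 in all, crops included, one or two more only if the job needs it, and the job is handed in when it is done.

Besides the shell and the picture viewer there is one more tool, called after "Emit:" by a JSON object that holds its "method" and its "body". drive_tool: Moves the arm, as the interface text tells. Its arguments: {"type":"object","properties":{"motion":{"type":"array","items":{"type":"number"}},"jaw":{"type":"number"},"grip_force":{"type":"number"}},"required":["motion"]}

```bash
mkdir -p pics; ls
python3 - <<'E'
from cell import *
import cv2,numpy as np
for n in("scene","top"):
    im=camera(n);cv2.imwrite(f"pics/{n}0.png",im[:,:,::-1]);i=camera_info(n);print(n,{k:(np.round(v,4).tolist() if k=="camera_from_world" else v) for k,v in i.items()})
print(read_state(),grip_depth)
E
```

```text
pics
scene {'fovy': 48.46258205325293, 'cx': 321.40672296599195, 'cy': 193.41594546961923, 'camera_from_world': [[-0.7902, 0.6126, -0.0188, 429.3571], [-0.3598, -0.4388, 0.8234, 116.4818], [0.4962, 0.6574, 0.5671, -1402.9372], [0.0, 0.0, 0.0, 1.0]]}
top {'fovy': 53.25075959214104, 'cx': 313.08932036423573, 'cy': 198.63091030373363, 'camera_from_world': [[-0.0087, -1.0, 0.0046, -16.6526], [0.9902, -0.008, 0.1394, -528.7963], [-0.1394, 0.0058, 0.9902, -1166.3312], [0.0, 0.0, 0.0, 1.0]]}
{'clock': 0.1, 'joints': array([-1.21759374e+00,  3.00399486e-01,  1.52151345e+00,  4.27046138e-07,
        1.32068831e+00, -6.66329164e-02]), 'qd': array([-0.00021932, -0.0006323 , -0.00261195, -0.00020098, -0.00227292,
       -0.00102618]), 'effort': array([-4.18286054e-04, -5.32650733e+01, -3.53285694e+01,  7.08905957e-02,
        2.34738778e-02, -6.66211849e-05]), 'eef_pos': array([ 224.08665239, -502.02767046,  204.95421928]), 'eef_rot': array([-3.14058633e+00, -6.75684332e-05,  4.19835361e-01]), 'wrist_force': array([0.12728409, 0.21783505, 0.07671428]), 'moment': array([-0.00987636,  0.01391119,  0.00112083]), 'finger_gap': 93.97671479482597} 18.8
```

View pics/scene0.png

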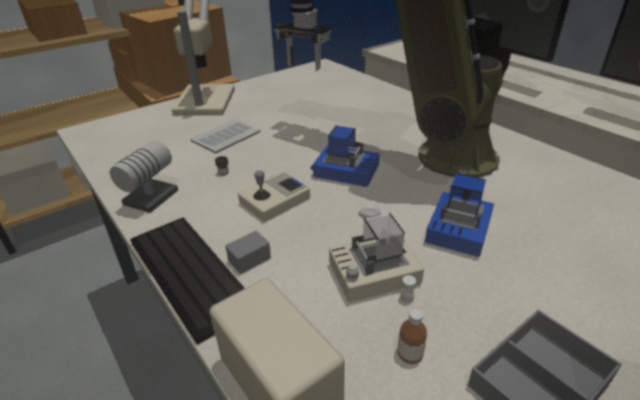

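View pics/top0.png

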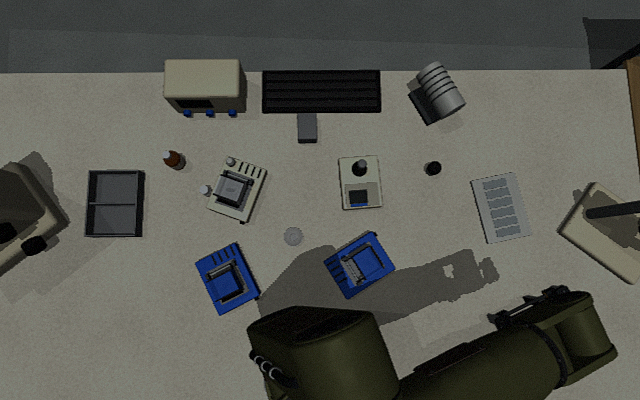

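The scene shows the cream igniter (scene 376,262; top 237,188), two blue look-alikes (top 228,278 and 360,265), and the cream joystick console (top 360,182). The cream box with the clear guard fits. I'll confirm this in an enlarged crop.

Run:
```python
import cv2,numpy as np
a=cv2.imread("pics/scene0.png")[195:310,320:435];b=cv2.imread("pics/top0.png")[140:240,190:290]
f=lambda x,s:cv2.resize(x,None,fx=s,fy=s,interpolation=cv2.INTER_CUBIC)
a=cv2.resize(a,(400,400),interpolation=2);b=cv2.resize(b,(400,400),interpolation=2)
im=cv2.convertScaleAbs(np.hstack([a,b]),alpha=1.5)
cv2.imwrite("pics/crop0.png",im)
```

```text
(no output)
```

View pics/crop0.png

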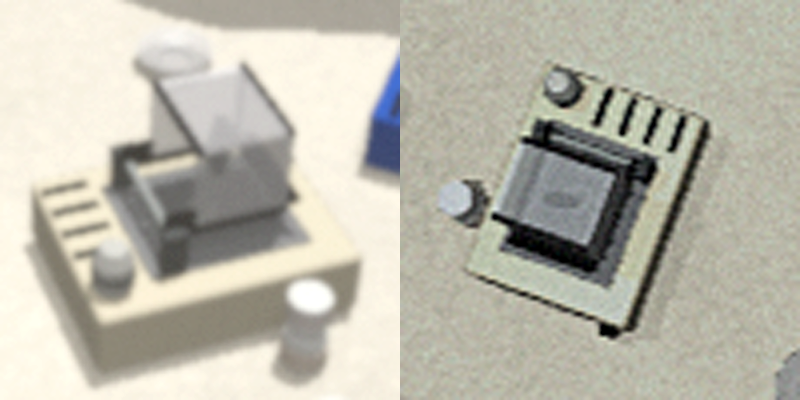

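```bash
cat > h.py <<'E'
import numpy as np
from cell import camera_info
I={n:camera_info(n) for n in("scene","top")}
def proj(n,P):
    i=I[n];M=np.array(i["camera_from_world"]);p=np.atleast_2d(P)@M[:3,:3].T+M[:3,3]
    f=200/np.tan(np.radians(i["fovy"])/2);return np.c_[i["cx"]-f*p[:,0]/p[:,2],i["cy"]+f*p[:,1]/p[:,2]]
def box(v,P):
    c,s=np.cos(v[2]),np.sin(v[2]);P=np.atleast_2d(P)
    return np.c_[v[0]+c*P[:,0]-s*P[:,1],v[1]+s*P[:,0]+c*P[:,1],P[:,2]]
E
python3 - <<'E'
from h import *
from scipy.optimize import least_squares as ls
t=np.array([(157,65),(308,120),(233,328),(68,270)])/4+[190,140]      # BL BR FR FL
s=np.array([(105,325),(35,185),(358,262)])/3.478+[320,195]; # BL BR FL
C=np.array([(85,65,50),(85,-65,50),(-85,-65,50),(-85,65,50)],float)
for k,j in((0,0),(1,1),(3,2)):
    r=ls(lambda P:np.r_[(proj("top",P)-t[k]).ravel(),(proj("scene",P)-s[j]).ravel()],[500,100,50]);print(k,r.x.round(1),r.cost.round(2))
g=lambda v:np.r_[(proj("top",box(v,C))-t).ravel(),(proj("scene",box(v,C[[0,1,3]]))-s).ravel()]
r=ls(g,[550,150,0]);print(r.x.round(3),r.fun.round(1))
v=r.x
for n,P in dict(lip=(-55,0,78),tip=(-20,0,120),hinge=(30,0,75),obj=(67,45,82)).items():
    q=box(v,P);print(n,q.round(1),((proj("scene",q)-[320,195])*3.478).round(0),((proj("top",q)-[190,140])*4+[400,0]).round(0))
E
```

```text
0 [656.6 237.9  39.1] 2.89
1 [613.8 120.5  42.2] 1.23
3 [503.3 297.5  40.5] 0.06
[ 5.59657e+02  2.09448e+02 -3.48000e-01] [-3.3 -1.1 -0.8 -0.8 -2.   0.3 -1.7  0.3 -2.  -1.7 -2.5 -2.3  1.5 -3.1]
lip [[507.9 228.2  78. ]] [[274. 160.]] [[550. 258.]]
tip [[540.9 216.3 120. ]] [[226. 119.]] [[555. 204.]]
hinge [[587.9 199.2  75. ]] [[146. 193.]] [[592. 150.]]
obj [[638.  228.9  82. ]] [[116. 248.]] [[551.  81.]]
```

Run:
```python
from h import *
import h
from scipy.optimize import least_squares as ls
t=np.array([(157,65),(308,120),(233,328),(68,270)])/4+[190,140]
s=np.array([(105,325),(35,185),(358,262)])/3.478+[320,195]
C=np.array([(85,65,50),(85,-65,50),(-85,-65,50),(-85,65,50)],float)
def pd(n,P,k):
    i=I[n];f=200/np.tan(np.radians(i["fovy"])/2);c=np.array([i["cx"],i["cy"]])
    d=(proj(n,P)-c)/f;r=(d**2).sum(1,keepdims=True);return c+f*d*(1+k*r)
g=lambda v:np.r_[(pd("top",box(v,C),v[3])-t).ravel(),(pd("scene",box(v,C[[0,1,3]]),v[4])-s).ravel()]
r=ls(g,[550,150,0,0,0]);v=r.x;print(v.round(3),r.fun.round(1))
for n,P in dict(lip=(-55,0,78),tip=(-20,0,120),hinge=(30,0,75),obj=(67,45,82)).items():
    q=box(v,P);print(n,q.round(1),((pd("scene",q,v[4])-[320,195])*3.478).round(0),((pd("top",q,v[3])-[190,140])*4+[400,0]).round(0))
import cv2
g=cv2.imread("pics/top0.png",0).astype(float)
for x in (20,60,110,150,255,390,480,540,600):  # bench far edge
    c=np.diff(cv2.GaussianBlur(g,(9,3),0)[55:90,x]);print(x,55+c.argmax(),c.max().round(),end="; ")
```

```text
[ 5.60648e+02  2.13673e+02 -3.55000e-01 -5.88000e-01 -6.60000e-02] [-1.3  0.1 -1.5 -0.5 -2.4 -0.3  1.6 -0.6 -1.4 -0.7 -1.6 -1.4  2.1 -1.9]
lip [[509.1 232.8  78. ]] [[277. 164.]] [[553. 256.]]
tip [[541.9 220.6 120. ]] [[229. 123.]] [[558. 203.]]
hinge [[588.8 203.2  75. ]] [[149. 197.]] [[594. 151.]]
obj [[639.1 232.6  82. ]] [[118. 252.]] [[558.  85.]]
20 72 29.0; 60 72 29.0; 110 72 29.0; 150 71 21.0; 255 71 28.0; 390 70 30.0; 480 69 29.0; 540 69 28.0; 600 68 39.0;
```

Emit:
{"method": "drive_tool", "body": {"motion": [22,-24.5,0,0,22,-24.5,0,0,22,-24.5,0,0,22,-24.5,0,0,22,-24.5,0,0,22,-24.5,0,0,22,-24.5,0,0,22,-24.5,0,0], "jaw": 1, "grip_force": 10}}

```text
clock: 0.77
eef_pos: [304.4, -243.9, 201.6]
eef_rot: [-3.135, 0.001, 0.412]
wrist_force: [0.1, 0.5, 0.5]
finger_gap: 44.0
```

Emit:
{"method": "drive_tool", "body": {"motion": [22,-24.5,0,0,22,-24.5,0,0,22,-24.5,0,0,22,-24.5,0,0,22,-24.5,0,0,22,-24.5,0,0,22,-24.5,0,0,22,-24.5,0,0]}}

```text
clock: 1.43
eef_pos: [387.2, 19.7, 202.6]
eef_rot: [-3.135, 0.0, 0.41]
wrist_force: [0.7, 0.0, 0.4]
finger_gap: 0.6
```

Emit:
{"method": "drive_tool", "body": {"motion": [22,-24.5,0,0,22,-24.5,0,0,22,-24.5,0,0,22,-24.5,0,0,22,-24.5,0,0,22,-24.5,0,0,22,-24.5,0,0,0,0,0,0]}}

```text
clock: 2.1
eef_pos: [460.4, 255.5, 201.7]
eef_rot: [-3.134, 0.002, 0.415]
wrist_force: [0.1, -0.9, -1.2]
finger_gap: 0.5
```

Emit:
{"method": "drive_tool", "body": {"motion": [0,0,0,-0.12,0,0,0,-0.12,0,0,0,-0.12,0,0,0,-0.12,0,0,0,-0.12,0,0,0,-0.12,0,0,0,-0.12,0,0,0,-0.12]}}

```text
clock: 2.77
eef_pos: [458.5, 255.3, 198.1]
eef_rot: [-3.13, -0.0, 1.411]
wrist_force: [0.6, -0.0, 0.2]
finger_gap: 0.6
```

Emit:
{"method": "drive_tool", "body": {"motion": [0,0,0,-0.12,0,0,0,-0.12,0,0,0,-0.12,0,0,0,-0.12,0,0,0,-0.12,0,0,0,-0.12,0,0,0,-0.12,0,0,0,-0.12]}}

```text
clock: 3.43
eef_pos: [456.9, 251.8, 195.9]
eef_rot: [-3.13, -0.012, 2.411]
wrist_force: [0.2, -0.5, 0.1]
finger_gap: 0.3
```

Emit:
{"method": "drive_tool", "body": {"motion": [0,0,10,-0.125,0,0,10,-0.125,0,0,10,-0.125,0,0,10,0,0,0,0,0]}}

```text
clock: 3.85
eef_pos: [455.6, 249.9, 153.7]
eef_rot: [-3.134, -0.016, 2.788]
wrist_force: [-0.5, 0.6, 0.3]
finger_gap: 0.5
```

Run:
```python
from h import *
from cell import *
import cv2
s=read_state();print(s["eef_pos"].round(1),s["eef_rot"].round(3),s["joints"].round(2))
a=camera("scene");b=camera("top")
print(proj("scene",s["eef_pos"]),proj("top",s["eef_pos"]))
a=cv2.resize(a[190:310,315:435],(400,400),interpolation=2);b=cv2.resize(b[150:250,180:280],(400,400),interpolation=2)
cv2.imwrite("pics/crop1.png",cv2.convertScaleAbs(np.hstack([a,b])[:,:,::-1],alpha=1.5))
```

```text
[455.6 249.9 153.7] [-3.134 -0.016  2.788] [ 0.43  0.29  1.66  0.01  1.21 -0.79]
[[426.84256354 208.06793907]] [[213.06039904 220.22906371]]
```

View pics/crop1.png

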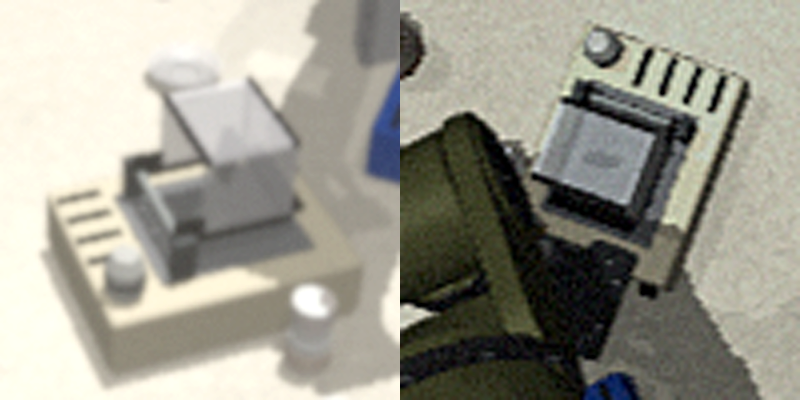

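Run:
```python
from h import *
from scipy.optimize import least_squares as ls
# new crop: corners BL BR FL
s=np.array([(112,335),(47,197),(362,268)])/3.333+[315,190]-.35
s0=np.array([(105,325),(35,185),(358,262)])/3.478+[320,195]-.35
Bs=np.array([(85,65,50),(85,-65,50),(-85,65,50)],float)
t=np.array([(157,65),(308,120),(233,328),(68,270)])/4+[190,140]-.37
t1=np.array([(190,22),(348,75)])/4+[180,150]-.37
C=np.array([(85,65,50),(85,-65,50),(-85,-65,50),(-85,65,50)],float)
print(s,s0,t[:2],t1)
for nm,n,q,B in(("sc1","scene",s,Bs),("sc0","scene",s0,Bs),("top","top",t,C)):
    r=ls(lambda v:(proj(n,box(v,B))-q).ravel(),[550,200,-.3]);print(nm,r.x.round(3),r.fun.round(1))
    v=r.x;print([ (k,box(v,P).round(0).tolist(),proj("scene",box(v,P)).round(1).tolist(),proj("top",box(v,P)).round(1).tolist()) for k,P in dict(lipend=(-55,33,78),gtop=(-45,35,134),gtopr=(-45,-35,134),bot=(85,65,0)).items()])
```

```text
[[348.25336034 290.16005101]
 [328.75141014 248.75591059]
 [423.26086109 270.0580408 ]] [[349.83976423 288.09450834]
 [329.71325474 247.84148936]
 [422.58271995 269.9806498 ]] [[228.88 155.88]
 [266.63 169.63]] [[227.13 155.13]
 [266.63 168.38]]
sc1 [ 5.65424e+02  2.15785e+02 -3.50000e-01] [-0.3 -0.2 -1.4 -0.4  1.6  0.2]
[('lipend', [[525.0, 266.0, 78.0]], [[406.0, 253.4]], [[214.6, 198.7]]), ('gtop', [[535.0, 264.0, 134.0]], [[404.4, 234.3]], [[210.4, 192.3]]), ('gtopr', [[511.0, 198.0, 134.0]], [[389.5, 214.2]], [[234.0, 200.6]]), ('bot', [[668.0, 248.0, 0.0]], [[347.6, 307.0]], [[227.4, 157.3]])]
sc0 [ 5.62076e+02  2.14343e+02 -3.56000e-01] [-1.3  0.5 -1.5 -0.6  2.8 -0.6]
[('lipend', [[522.0, 264.0, 78.0]], [[406.5, 252.5]], [[215.0, 199.7]]), ('gtop', [[532.0, 263.0, 134.0]], [[405.0, 233.3]], [[210.9, 193.3]]), ('gtopr', [[508.0, 197.0, 134.0]], [[390.3, 213.3]], [[234.4, 201.9]]), ('bot', [[664.0, 246.0, 0.0]], [[348.1, 305.7]], [[228.0, 158.3]])]
top [ 5.59901e+02  2.04696e+02 -3.56000e-01] [-1.1 -0.9  1.3 -0.2 -0.4  0.7  0.1  0.3]
[('lipend', [[520.0, 255.0, 78.0]], [[403.9, 249.7]], [[218.3, 200.4]]), ('gtop', [[530.0, 253.0, 134.0]], [[402.2, 230.5]], [[214.3, 194.1]]), ('gtopr', [[506.0, 188.0, 134.0]], [[387.8, 210.8]], [[237.8, 202.6]]), ('bot', [[662.0, 236.0, 0.0]], [[345.9, 302.3]], [[231.1, 158.9]])]
```

Emit:
{"method": "drive_tool", "body": {"motion": [0,0,15,0,0,0,15,0,0,0,15,0,0,0,15,0,0,0,15,0,0,0,10,0,0,0,0,0]}}

```text
clock: 4.53
eef_pos: [458.0, 251.3, 72.7]
eef_rot: [3.141, -0.008, 2.766]
wrist_force: [-0.5, 0.2, -0.3]
finger_gap: 0.3
```

Emit:
{"method": "drive_tool", "body": {"motion": [-10,0,0,0,-10,0,0,0,-10,0,0,0,-5,0,0,0,0,0,0,0]}}

```text
clock: 4.95
eef_pos: [496.2, 237.4, 76.0]
eef_rot: [3.138, -0.004, 2.763]
wrist_force: [0.1, -0.3, 0.1]
finger_gap: 0.7
```

Emit:
{"method": "drive_tool", "body": {"motion": [0,-2,6,-0.02,0,0,6,0,0,0,0,0]}}

```text
clock: 5.2
eef_pos: [496.1, 235.1, 63.5]
eef_rot: [3.137, -0.003, 2.784]
wrist_force: [0.2, 0.5, -0.7]
finger_gap: 0.6
```

Emit:
{"method": "drive_tool", "body": {"motion": [-3,0,0,0,-2,0,0,0]}}

```text
clock: 5.37
eef_pos: [499.7, 233.5, 62.8]
eef_rot: [3.138, -0.006, 2.784]
wrist_force: [-10.1, 4.6, 1.1]
finger_gap: 0.5
```

Emit:
{"method": "drive_tool", "body": {"motion": [-2,0,0,0,-2,0,0,0]}}

```text
clock: 5.53
eef_pos: [499.7, 233.4, 61.5]
eef_rot: [3.141, -0.015, 2.785]
wrist_force: [-13.5, 6.2, 2.4]
finger_gap: 0.8
```

Emit:
{"method": "drive_tool", "body": {"motion": [-0.8,0,-4,0,-0.8,0,-4,0,-0.8,0,-4,0]}}

```text
clock: 5.78
eef_pos: [499.8, 233.4, 72.5]
eef_rot: [-3.14, -0.021, 2.786]
wrist_force: [-4.1, 2.1, -0.6]
finger_gap: 0.3
```

Run:
```python
from h import *
from cell import *
import cv2
a=camera("scene");print(read_state()["wrist_force"])
a=cv2.resize(a[190:310,315:435],(600,600),interpolation=2)
cv2.imwrite("pics/crop2.png",cv2.convertScaleAbs(a[:,:,::-1],alpha=1.5))
```

```text
[-7.36458169  0.35735021  0.69872931]
```

View pics/crop2.png

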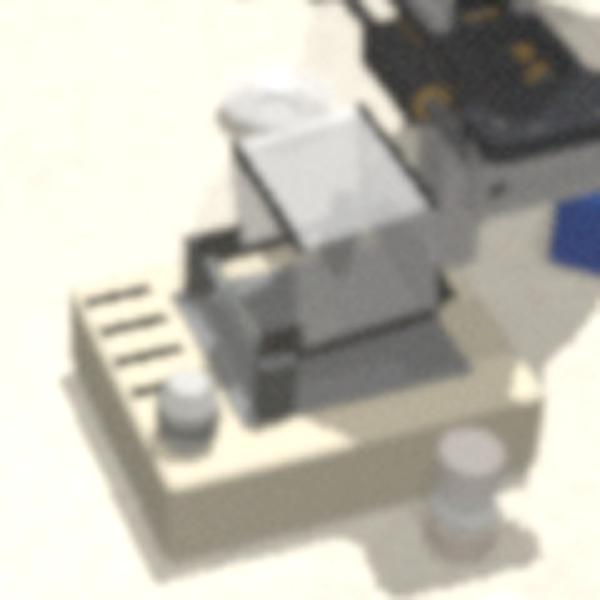

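The friction drag slid up the lip and the guard stayed shut (crop: guard outline unchanged, lip end still about (445,300)). I'll pinch the lip ends between the pads and lift it that way. Once it is raised, I'll back off so it leans on the finger faces.

Emit:
{"method": "drive_tool", "body": {"motion": [4,0,0,0,4,0,0,0,0,0,4,0,0,0,4,0,0,0,4,0,0,0,0,0,0,0,0,0,0,0,0,0], "jaw": 0}}

```text
clock: 6.5
eef_pos: [493.2, 236.1, 61.0]
eef_rot: [3.141, -0.017, 2.786]
wrist_force: [0.7, -0.5, -0.2]
finger_gap: 50.5
```

Emit:
{"method": "drive_tool", "body": {"motion": [0,0,0,0,0,0,0,0,0,0,0,0,0,0,0,0]}}

```text
clock: 6.83
eef_pos: [493.5, 236.1, 61.1]
eef_rot: [3.141, -0.016, 2.785]
wrist_force: [0.5, 0.3, -0.4]
finger_gap: 77.1
```

Emit:
{"method": "drive_tool", "body": {"motion": [0,0,0,0,0,0,0,0,-5,0,0,0,-5,0,0,0,-3.5,0,0,0,0,0,0,0]}}

```text
clock: 7.33
eef_pos: [507.7, 230.9, 61.2]
eef_rot: [3.14, -0.016, 2.786]
wrist_force: [1.5, 0.4, -0.0]
finger_gap: 94.0
```

Emit:
{"method": "drive_tool", "body": {"motion": [0,0,0,0,0,0,0,0,0,0,0,0,0,0,0,0,0,0,0,0,0,0,0,0], "jaw": 1, "grip_force": 6}}

```text
clock: 7.83
eef_pos: [507.6, 230.2, 60.8]
eef_rot: [-3.141, -0.016, 2.785]
wrist_force: [0.6, -0.9, 0.8]
finger_gap: 65.8
```

Emit:
{"method": "drive_tool", "body": {"motion": [0,0,0,0,0,0,0,0,-0.2,0,-6,0,-0.7,0,-6,0,-1.2,0,-6,0,-1.6,0,-6,0]}}

```text
clock: 8.33
eef_pos: [511.3, 228.8, 86.2]
eef_rot: [-3.141, -0.017, 2.786]
wrist_force: [1.1, -1.3, -2.1]
finger_gap: 65.7
```

```bash
cat > snap.py <<'E'
import sys,cv2
from h import *
from cell import *
a=camera("scene");s=read_state();print(s["eef_pos"].round(1),s["wrist_force"].round(1),s["finger_gap"])
a=cv2.resize(a[190:310,315:435],(600,600),interpolation=2)
cv2.imwrite(sys.argv[1],cv2.convertScaleAbs(a[:,:,::-1],alpha=1.5))
E
python3 snap.py pics/crop3.png
```

```text
[511.9 228.8  87.4] [-4.1 -3.2  2. ] 65.44255110124836
```

View pics/crop3.png

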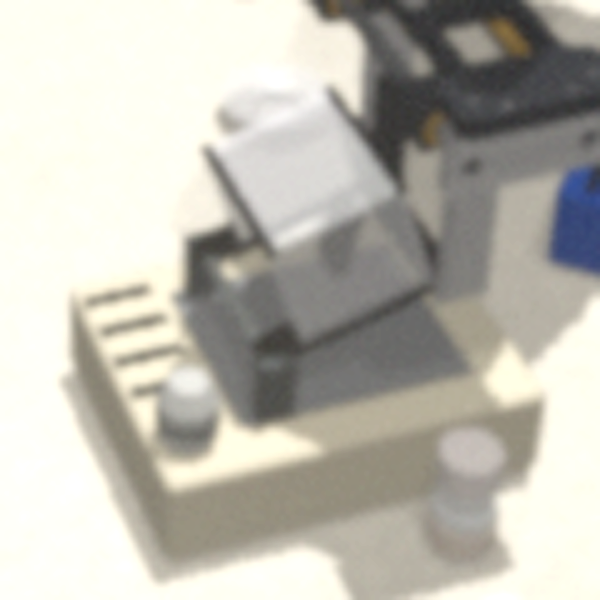

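The guard is rising with the pinched lip: the lip end is now at about (435,280) and the guard is visibly tilted. I'll carry on along the arc.

Emit:
{"method": "drive_tool", "body": {"motion": [-2,0,-5.5,0,-2.5,0,-5.5,0,-3,0,-5.5,0,-3.8,0,-5.5,0,-4.5,0,-5.5,0]}}

```text
clock: 8.8
eef_pos: [527.8, 222.8, 117.2]
eef_rot: [-3.141, -0.017, 2.786]
wrist_force: [0.2, 0.3, -1.1]
finger_gap: 65.5
```

Emit:
{"method": "drive_tool", "body": {"motion": [0,0,0,0]}}

```text
clock: 8.88
eef_pos: [528.9, 222.4, 118.5]
eef_rot: [3.141, -0.016, 2.785]
wrist_force: [-1.4, -1.2, -0.5]
finger_gap: 66.0
```

Emit:
{"method": "drive_tool", "body": {"motion": [3,0,-3.3,0,3,0,-3.3,0,1.5,0,-1,0,0,0,0,0]}}

```text
clock: 9.22
eef_pos: [522.3, 225.1, 126.2]
eef_rot: [3.14, -0.015, 2.784]
wrist_force: [-0.8, -0.0, 0.6]
finger_gap: 36.6
```

```bash
python3 snap.py pics/crop4.png
```

```text
[522.4 225.1 126.2] [-0.2  0.8  0.9] 30.397295983974576
```

View pics/crop4.png

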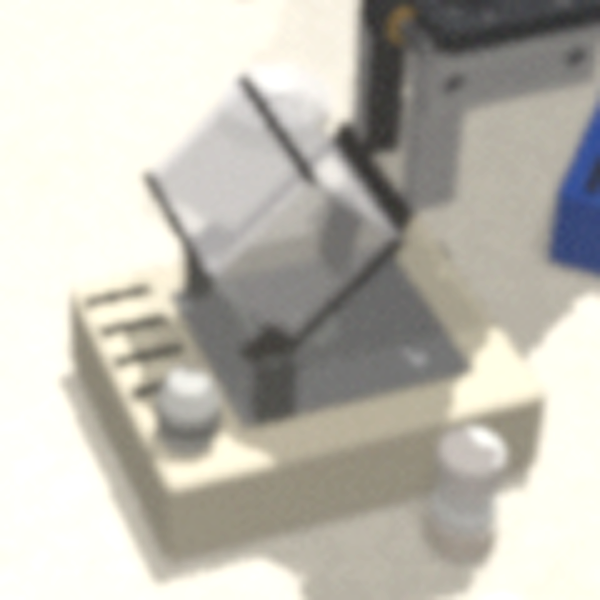

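The guard leans on the fingers at about 0.75 rad while they close. Next I'll finish closing, lower the tips and push.

Emit:
{"method": "drive_tool", "body": {"motion": [0,0,0,0,0,0,0,0,0,0,0,0,0,0,6,0,0,0,6,0,0,0,6,0,0,0,4,0,0,0,0,0]}}

```text
clock: 9.93
eef_pos: [520.7, 226.1, 101.6]
eef_rot: [3.14, -0.017, 2.785]
wrist_force: [-2.2, 1.3, 2.2]
finger_gap: 0.2
```

Emit:
{"method": "drive_tool", "body": {"motion": [-5,0,0,0,-5,0,0,0,-5,0,0,0]}}

```text
clock: 10.18
eef_pos: [534.5, 221.1, 100.9]
eef_rot: [3.141, -0.019, 2.786]
wrist_force: [-3.7, 1.2, 2.7]
finger_gap: 0.5
```

Emit:
{"method": "drive_tool", "body": {"motion": [-5,0,-0.5,0,-5,0,-0.5,0,-4,0,-0.5,0]}}

```text
clock: 10.43
eef_pos: [549.3, 215.5, 102.0]
eef_rot: [3.141, -0.019, 2.786]
wrist_force: [-2.8, 1.8, -0.1]
finger_gap: 0.3
```

Emit:
{"method": "drive_tool", "body": {"motion": [-3,0,0,0,-3,0,0,0]}}

```text
clock: 10.6
eef_pos: [554.7, 213.3, 101.3]
eef_rot: [-3.142, -0.022, 2.785]
wrist_force: [-21.0, 9.3, 6.6]
finger_gap: 0.5
```

```bash
python3 snap.py pics/crop5.png
```

```text
[554.5 213.4 101.3] [-11.8   5.1   5.3] 0.5949784490419587
```

View pics/crop5.png

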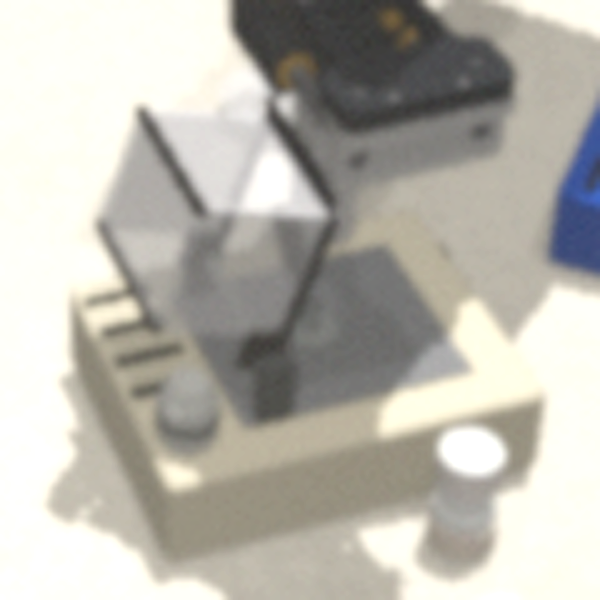

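Emit:
{"method": "drive_tool", "body": {"motion": [5,0,0,0,10,0,0,0,10,0,0,0,10,0,0,0,10,0,0,0,10,0,0,0,10,0,0,0,10,0,0,0]}}

```text
clock: 11.32
eef_pos: [479.2, 240.8, 102.9]
eef_rot: [-3.141, -0.021, 2.784]
wrist_force: [-0.0, -0.3, 0.8]
finger_gap: 0.7
```

Emit:
{"method": "drive_tool", "body": {"motion": [15,0,-15,0,15,0,-15,0,15,0,-20,0,10,0,-20,0,0,0,0,0,0,0,0,0]}}

```text
clock: 11.82
eef_pos: [421.2, 261.9, 176.6]
eef_rot: [-3.141, -0.022, 2.787]
wrist_force: [-0.8, -0.1, -0.4]
finger_gap: 0.4
```

```bash
python3 snap.py pics/crop6.png
```

```text
[421.5 261.9 176.7] [-0.2 -0.7  0.7] 0.7539507271811225
```

View pics/crop6.png

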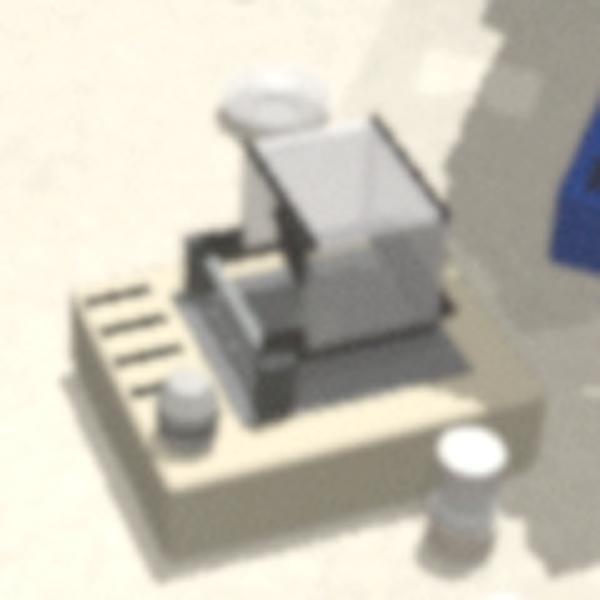

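The guard is shut. The toggle is now at about (290,210) in the crop, roughly 12 px toward the hinge, as expected for a full 30 mm throw. The box, vial and objective look unmoved.

```bash
python3 -c "
from cell import *
print(read_state()['qd'].round(3));print(sign_off())"
```

```text
[-0.014  0.027 -0.002 -0.001 -0.006 -0.006]
the job is handed in; nothing more can be done
None
```

The lamp igniter looks switched on with its guard shut, and I handed the job in at about 12 s. The hand-in reports no verdict, so this rests on my own checks.

**What I did:** The finger could not lift the lip by rubbing upward against its front. It slid up and the guard stayed shut. So I pinched the two ends of the lip and raised it to about 0.75 rad. I then backed off until it leaned on the closing fingers and pushed the toggle over with the shut fingertips. The push ended at a hard stop, at the depth worked out for fully on. Then I backed out and the guard dropped shut.

**Last checks:**
- **Guard:** the final picture shows it shut.
- **Toggle:** it has moved about 12 px towards the hinge; I expected about 13 px for a full throw. I judged its angle from the picture and the stop force; it was not measured directly.
- **Box and neighbours:** in the last crop, the box, vial and objective had not visibly moved. I did not look at the other bench items again; the arm only passed above them.
- **Robot:** the arm was clear, and its wrist force was about zero.

**What disagreed:**
- **Camera views:** the two views differed by about 10 mm in where they put the box sideways. I used the middle; the pinch read 65.8 mm on the 66 mm lip, with almost no side force.
- **Push force:** it reached about 23 N for a moment at the toggle's stop, above the box's sliding threshold of about 15 N. The pictures show no shift.

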